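# Clamp the whetstone in the sharpening bridge

## Task

Mount the big whetstone in the sharpening bridge so that the kitchen knives can be done: lay it flat on the two ledges between the rubber-faced jaws and let go, then turn the turnbuckle along the bridge's front by its star handle so that both jaws draw in together and grip the stone firmly. Tighten by feel: properly tight, but not so hard that the stone would crack. Leave the knife, the beaker and the little dressing stone where they are.

Things in the scene. Friction and masses are not known exactly. Their poses are not given: they have to be found in the camera images.
- bridge: Steel sharpening bridge, fixed: two rails along its y (352 mm long, at x = -76 and +76 mm, 14 mm square, tops 44 mm up) on rubber feet over a water tray (128 x 296 mm, 35 mm high). Two jaws slide on the rails; a turnbuckle along the front (x = -155 mm) draws them in. Origin: on the counter under the stone's place; x front to back, y along stone and turnbuckle, z up.
- seat (a point): Middle of the stone's place on the bridge, at the height of the ledges' tops (56 mm above the counter): a stone in place has its underside centre here, its length along the bridge's y. Axes as the bridge's. Between ledges and tray there is free space for fingers; nothing but the jaws stands higher than 44 mm within 80 mm of it.
- jaw_left: Jaw on the bridge's +y side: steel cross bar (x from -168 to +94 mm, 20 mm thick, top 9 mm above the origin) and block, 22 mm high, faced with rubber 60 mm wide, worn to somewhere between 4 and 5 mm thick; a ledge under the stone's end reaches 18 mm in. Origin: foot of the steel face behind the rubber, on the ledge's top; axes as the bridge's. Always as far from the seat as jaw_right.
- jaw_right: Jaw on the bridge's -y side, the mirror image of jaw_left, its rubber worn differently. The steel faces start 193.5 to 196.5 mm apart. At x = -155 mm each jaw has a boss (36 mm wide, 20 mm thick, top 101 mm above the counter, inner side flush with the steel face) that holds the turnbuckle's 12 mm threaded rod.
- turnbuckle: Hexagonal turnbuckle body, 30 mm across flats, 80 mm long, along the bridge's y, axis 82 mm above the counter, with a star handle at its middle: four round spokes, 10 mm thick, their ends 68 mm from the axis, along its own +x, -x, +z and -z. Origin: centre; y: its axis. Turning its top towards the bridge's +x (positive about y), by pushing one spoke after another over, draws the jaws in.
- turnbuckle_mid (a point): Middle of the turnbuckle. Each jaw moves 8 mm per turn. 0.35 N m turns it freely (7 N on a spoke, 50 mm out; 0.2 to 0.35 N m stays on when you stop). Once both jaws bear on the stone the torque climbs by about 0.03 N m per degree: 0.13 N m over free is only just tight (50 N a jaw), 0.3 over firm and right, 0.64 over (250 N a jaw) cracks the stone. Friction holds it when let go.
- stone: The big whetstone: plain grey-brown slab about 181 mm long (y), 60 wide (x), 28 thick (z), worn, about 0.65 kg, lying flat on the counter beside the bridge. Origin: centre of its underside. Either end may go either way in the bridge.
- knife: Cook's knife lying on the counter right of the bridge, 330 mm long; leave alone. Origin: under the front end of the handle.
- beaker: Steel water beaker, 72 mm wide, 85 mm high, on the counter; leave alone. Origin: centre of its underside.
- dresser: Small dressing stone, 40 x 75 x 28 mm, on the counter; leave alone. Origin: centre of its underside.

How it is judged:
By the outcome, as a careful person would: the job done as asked, in the order asked, and still so for the second after the job is handed in, with the robot touching nothing.
It also fails if it takes over 70 s, if anything falls off the work surface, if the arm or the gripper's body presses on something with over 40 N, if the wrist force passes 120 N, or if a joint passes its speed limit or range.

## Robot

A 7-joint arm with a two-finger parallel gripper is mounted at the origin on the work surface. World frame = base frame: x ahead of the robot, y to its left, z up, the work surface at z = 0. Lengths are in m, angles in rad, forces in N, time in s.
With the tool pointing down it reaches from about 0.425 to 0.875 m from the base axis. Payload 4.7 kg.
Tool frame: the origin (TCP) lies midway between the tips of the shut fingers; the grasp point (between the pads) lies 19 mm behind it; z points along the fingers, y is the direction in which the jaws open and shut (so a half turn about z gives the same grasp; the last joint's range is limited). The gripper opens to 87 mm and grips with 3 to 60 N. Pads are 19 mm wide; open, the fingers measure 117 mm over their backs; the gripper's body (75 mm by 190 mm) begins 51 mm behind the grasp point.
Start: joints at [-1.13, 0.321, -0.07, 1.45, 0.023, 1.371, -0.057], TCP at [0.269, 0.592, 0.223] pointing down, gripper open.
Joint ranges: [-2.86, 2.86], [-0.3, 2.09], [-1.38, 1.24], [0.06, 2.45], [-1.56, 4.7], [0.09, 2.05], [-2.69, 2.69]. Speed limits (rad/s): [2.57, 2.57, 3.14, 3.14, 3.14, 3.14, 3.14].

## Interface

Orientations are given as a rotation vector (axis times angle).
In Python, from bench import get_state, eyes, job gives the robot as it stands. The module is installed in compiled form; this text tells all that it offers.
- The arm moves only by the shell command python3 -m jog 'ROWS' [FORCE]. ROWS is JSON, a list that holds one entry, the list of rows, each a list of 5 numbers: the opening, from 0 (shut) to 1 (fully open), then the shift along the tool's x, y, z in units of 40 mm (1.0 is 40 mm), then the turn about the tool's z in units of 5 degrees (1.0 is 5 degrees). In form: [[[jaw, dx, dy, dz, turn], ...]]. A call has 1 to 10 rows; each row shifts and turns the commanded pose from where the row before left it, along the tool's axes as they then stand; what a row does not reach is not made up. A row lasts 1/8 s, in which the tool goes at most 62.5 mm and 10.7 degrees, less where a joint would pass 70% of its speed; a pose out of reach is approached as far as the arm can. A call is refused whole if a number of a shift passes 1 or a number of a turn 1, either way. A call with a gripper value outside its range is refused whole. The fingers move at their own pace and stop on an object; FORCE is the grip in N (left out, the last holds). Time passes only in rows, so rows that do not move let the fingers close. It gives the time, the measured TCP pose, the force and the opening at its end, in the units of the state.
- get_state(): the state, without advancing time (a new reading comes with each control period).
- eyes.get_image(name): name is "side" or "top" or "wrist"; returns (picture, depth): 400x640x3 uint8, red, green, blue; 400x640 float32, m along the optical axis (not along the pixel's ray), 0 where there is no reading.
- eyes.camera_params(name): a dict with "camera_matrix" (3x3 intrinsics, pixels), "pose" (4x4, takes a point from camera to world coordinates); the wrist camera has in their place "mount" (4x4, takes a point from camera to tool coordinates, whose origin is the TCP and whose axes are the flange's). Camera axes: x right, y down, z forward; pixel columns grow to the right and rows downward; lengths in m; the calibration is good to about 2 mm. A picture is of the moment at which its call begins: read the wrist's pose just before it. camera_params takes no time and is no camera call.
- job.close_job(): hands the job in, once; it reports no verdict.
The state is a dict: "time": time; "joint_positions": joint angles; "qd": joint speeds; "joint_torque": joint torques, N m; "position": TCP position; "tool_rot": TCP orientation; "ft_force": force on the tool from outside, world axes, zero at the start; "torque": the same for the moment, N m; "grip_width": opening from 0.0 (shut) to 1.0 (fully open).
Only numpy, scipy, OpenCV 4.12 (cv2) and the standard library are available. Lean on these libraries where they do the work, as an engineer would, in place of code of your own. Each camera call takes 0.05 s, during which the arm holds its last target. There are 200 camera calls.

## Working session

There is one attempt and no reset: what is moved stays moved. The work goes in short steps, Python scripts to look and compute and a shell command to move; the robot and the scene stay as the last step left them, time stands still between calls to the robot, and variables do not carry over. Pictures are saved under pics/ and viewed, about 8 in all and at most 12, crops included, and the job is handed in when it is done.

```bash
mkdir -p pics; python3 - <<'E'
from bench import get_state, eyes
import cv2,numpy as np
s=get_state();print({k:np.round(v,3).tolist() for k,v in s.items()})
for n in("top","side"):
    im,d=eyes.get_image(n);cv2.imwrite(f"pics/{n}0.png",im[:,:,::-1]);np.save(f"{n}0.npy",d)
    p=eyes.camera_params(n);print(n,np.round(p["camera_matrix"],1).tolist(),np.round(p["pose"],4).tolist())
print(np.round(eyes.camera_params("wrist")["mount"],4).tolist())
E
```

```text
{'time': 0.0, 'joint_positions': [-1.13, 0.322, -0.07, 1.452, 0.023, 1.371, -0.057], 'qd': [0.001, 0.0, 0.001, -0.0, -0.002, 0.002, 0.001], 'joint_torque': [-0.0, -49.127, -0.404, -31.254, -0.064, 0.043, 0.0], 'position': [0.269, 0.591, 0.221], 'tool_rot': [-0.665, -3.07, 0.003], 'ft_force': [-0.617, 0.131, 0.073], 'torque': [-0.02, -0.0, -0.021], 'grip_width': 0.998}
top [[374.2, 0.0, 317.5], [0.0, 374.2, 201.6], [0.0, 0.0, 1.0]] [[-0.0075, -0.9866, 0.1632, 0.3774], [-1.0, 0.0071, -0.003, -0.0421], [0.0018, -0.1632, -0.9866, 1.0048], [0.0, 0.0, 0.0, 1.0]]
side [[372.2, 0.0, 323.1], [0.0, 372.2, 196.0], [0.0, 0.0, 1.0]] [[0.9833, -0.0956, 0.1551, 0.4088], [-0.1822, -0.4921, 0.8512, -0.7775], [-0.005, -0.8653, -0.5013, 0.5301], [0.0, 0.0, 0.0, 1.0]]
[[-0.0006, -0.9573, -0.289, 0.0803], [1.0, -0.0003, -0.0008, 0.0], [0.0006, -0.289, 0.9573, -0.1629], [0.0, 0.0, 0.0, 1.0]]
```

View pics/top0.png

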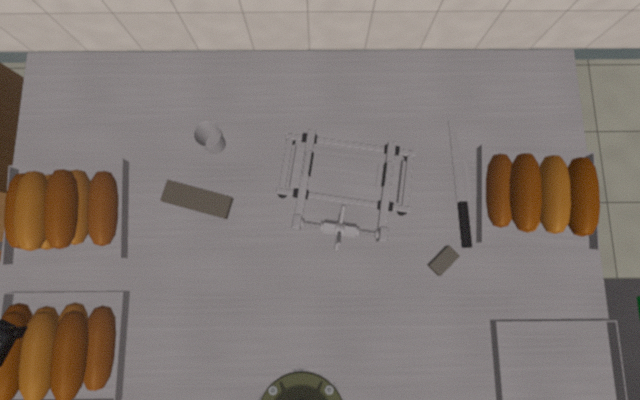

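View pics/side0.png

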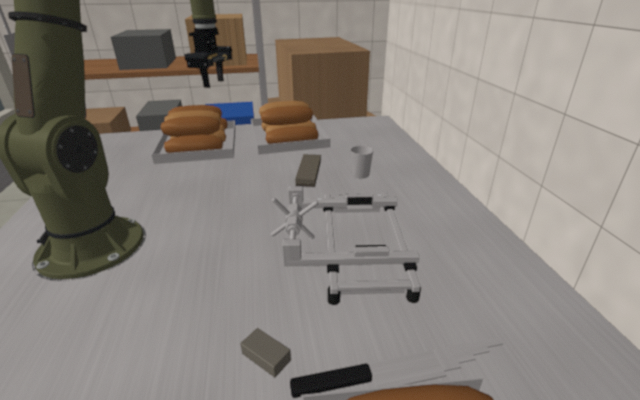

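The top view shows the stone at about (197,199), the bridge around (343,175) with the star handle at (340,229), the beaker at (210,137), the dresser at (444,260) and the knife at (463,200). Next I measure them.

```bash
cat > h.py <<'E'
import numpy as np,cv2
from bench import get_state,eyes
from scipy.spatial.transform import Rotation as R
def cam(n):
    p=eyes.camera_params(n);K=np.array(p["camera_matrix"])
    if n=="wrist":
        s=get_state();T=np.eye(4);T[:3,:3]=R.from_rotvec(s["tool_rot"]).as_matrix();T[:3,3]=s["position"]
        return K,T@np.array(p["mount"])
    return K,np.array(p["pose"])
def cloud(K,T,d):
    v,u=np.mgrid[:d.shape[0],:d.shape[1]]
    P=np.stack([(u-K[0,2])/K[0,0]*d,(v-K[1,2])/K[1,1]*d,d],-1)
    return P@T[:3,:3].T+T[:3,3]
def plane(K,T,uv,z):
    uv=np.atleast_2d(uv).astype(float)
    r=np.c_[(uv-K[:2,2])/[K[0,0],K[1,1]],np.ones(len(uv))]@T[:3,:3].T
    return T[:3,3]+r*((z-T[2,3])/r[:,2])[:,None]
def proj(K,T,P):
    p=(np.atleast_2d(P)-T[:3,3])@T[:3,:3];return p[:,:2]/p[:,2:]*[K[0,0],K[1,1]]+K[:2,2]
E
python3 - <<'E'
from h import *
im=cv2.imread("pics/top0.png");d=np.load("top0.npy");K,T=cam("top");P=cloud(K,T,d)
hsv=cv2.cvtColor(im,cv2.COLOR_BGR2HSV)
print(im[199,197],hsv[199,197],im[260,444],im[250,200],"z tab",P[300,200],P[199,197])
m=((hsv[...,1]>25)&(hsv[...,2]<150)).astype(np.uint8)
m[:,:150]=0;m[:,480:]=0;m[:110]=0;m[300:]=0
n,l,st,c=cv2.connectedComponentsWithStats(m)
for i in range(1,n):
    if st[i,4]>100:
        q=np.argwhere(l==i)[:,::-1];w=plane(K,T,q,0.028)
        r=cv2.minAreaRect((w[:,:2]*1000).astype(np.float32));print(st[i],r,"z",np.median(P[l==i][:,2]))
# bridge by height
reg=(np.arange(640)[None]>260)&(np.arange(640)[None]<425)&(np.arange(400)[:,None]>115)&(np.arange(400)[:,None]<265)
for lo,hi in((.038,.05),(.052,.062),(.06,.07),(.07,.09),(.09,.105),(.105,.16)):
    s=reg&(P[...,2]>lo)&(P[...,2]<hi);q=P[s];print(lo,hi,len(q),q.min(0).round(3),q.max(0).round(3),cv2.minAreaRect((q[:,:2]*1000).astype(np.float32)))
cv2.imwrite("pics/c1.png",np.hstack([cv2.resize(im[110:270,260:430],None,fx=4,fy=3.75,interpolation=cv2.INTER_CUBIC)]))
E
```

```text
[76 87 92] [21 44 92] [77 87 93] [130 132 134] z tab [2.85774328e-01 2.63000430e-01 3.06820218e-05] [0.5488109  0.27489729 0.0246133 ]
[ 161  180   72   39 1514] ((549.0358276367188, 275.35455322265625), (184.3895263671875, 60.491111755371094), 74.75570678710938) z 0.026943437334374265
[458 202  12  34 146] ((491.39117431640625, -428.5437927246094), (87.09182739257812, 23.38667106628418), 1.7291414737701416) z 0.01626138578810682
[429 246  30  30 427] ((383.4185485839844, -368.1893615722656), (42.156211853027344, 76.53573608398438), 46.038421630859375) z 0.02653058493426297
0.038 0.05 1797 [ 0.411 -0.307  0.038] [0.724 0.063 0.05 ] ((559.0367431640625, -112.881103515625), (351.2453918457031, 298.9209899902344), 81.3982162475586)
0.052 0.062 500 [ 0.421 -0.262  0.052] [0.722 0.018 0.062] ((564.3482055664062, -113.9755859375), (258.63458251953125, 291.75836181640625), 81.46459197998047)
0.06 0.07 999 [ 0.429 -0.249  0.06 ] [0.725 0.014 0.07 ] ((570.9585571289062, -114.66941833496094), (233.69857788085938, 280.3455505371094), 81.28157043457031)
0.07 0.09 770 [ 0.43  -0.237  0.07 ] [0.666 0.019 0.09 ] ((548.3663330078125, -109.62974548339844), (227.6700897216797, 206.916015625), 81.08966064453125)
0.09 0.105 671 [ 0.43  -0.215  0.09 ] [0.497 0.018 0.105] ((467.5035705566406, -98.8156509399414), (233.64041137695312, 42.806758880615234), 81.31450653076172)
0.105 0.16 97 [ 0.422 -0.11   0.106] [ 0.517 -0.089  0.137] ((469.1115417480469, -99.17731475830078), (9.560907363891602, 96.68144989013672), 81.48873138427734)
```

View pics/c1.png

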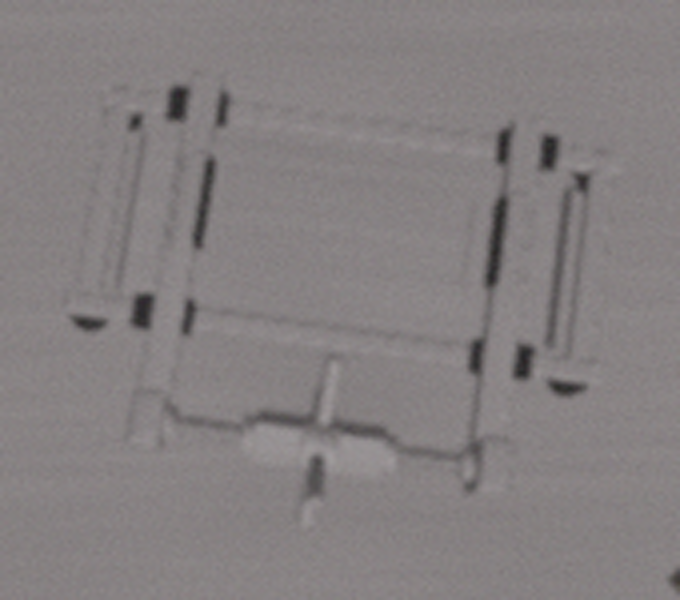

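The crop shows the rubber faces as dark strips at about (205,203) and (497,242). The handle is near (318,440), with its spokes roughly in an X. The bridge yaw is about -8.6° and the seat is near (0.621,-0.122). Next I look at it from the wrist camera.

```bash
python3 -m jog '[[[1,0,0,0,1],[1,0,0,0,1],[1,0,0,0,1],[1,0,0,0,1],[1,0,0,0,1],[1,0,0,0,1],[1,0,0,0,1],[1,0,0,0,1],[1,0,0,0,1],[1,0,0,0,1]]]'
python3 -m jog '[[[1,0,0,0,1],[1,0,0,0,1],[1,0,0,0,1],[1,0,0,0,1],[1,0,0,0,0.8],[1,-0.8,0.57,0,0],[1,-0.8,0.57,0,0],[1,-0.8,0.57,0,0],[1,-0.8,0.57,0,0],[1,-0.8,0.57,0,0]]]'
python3 -m jog '[[[1,-0.8,0.57,0,0],[1,-0.8,0.57,0,0],[1,-0.8,0.57,0,0],[1,-0.8,0.57,0,0],[1,-0.8,0.57,0,0],[1,-0.8,0.57,0,0],[1,-0.8,0.57,0,0],[1,-0.8,0.57,0,0],[1,-0.8,0.57,0,0],[1,-0.8,0.57,0,0]]]'
python3 -m jog '[[[1,-0.8,0.57,0,0],[1,-0.8,0.57,0,0],[1,-0.8,0.57,0,0],[1,-0.8,0.57,0,0],[1,-0.8,0.57,0,0],[1,0,0,0,0],[1,0,0,0,0],[1,0,0,0,0]]]'
python3 - <<'E'
from h import *
K,T=cam("wrist");im,d=eyes.get_image("wrist");cv2.imwrite("pics/w1.png",im[:,:,::-1]);np.savez("w1.npz",K=K,T=T,d=d)
print(K.round(1).tolist(),T.round(3).tolist(),get_state()["position"],get_state()["tool_rot"])
E
```

```text
time: 1.35
position: [0.269, 0.5914, 0.2219]
tool_rot: [1.904, 2.498, -0.002]
ft_force: [-0.4, 0.1, 0.9]
grip_width: 0.999
time: 2.6
position: [0.3587, 0.4152, 0.2221]
tool_rot: [2.379, 2.052, -0.001]
ft_force: [0.4, 0.6, -0.3]
grip_width: 1.001
time: 3.85
position: [0.537, 0.0655, 0.2223]
tool_rot: [-2.379, -2.052, 0.0]
ft_force: [0.2, -0.0, -0.2]
grip_width: 0.998
time: 4.85
position: [0.6259, -0.1065, 0.2224]
tool_rot: [-2.376, -2.054, -0.001]
ft_force: [-0.2, -0.1, -0.6]
grip_width: 1.001
[[334.0, 0.0, 321.2], [0.0, 334.0, 199.8], [0.0, 0.0, 1.0]] [[0.989, -0.139, -0.043, 0.637], [-0.145, -0.947, -0.285, -0.028], [-0.001, 0.289, -0.957, 0.385], [0.0, 0.0, 0.0, 1.0]] [ 0.62595675 -0.10661756  0.22252671] [-2.37608545e+00 -2.05388033e+00 -1.00311380e-03]
```

View pics/w1.png

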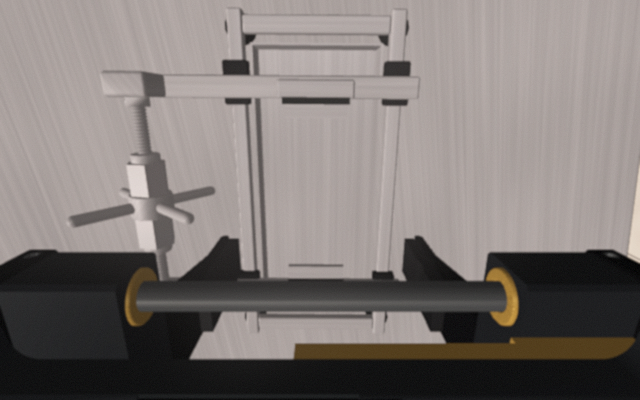

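The wrist view shows the right jaw at the top, its rubber at (282-350,100). The turnbuckle centre is at about (147,206), and the rail ends are at (235,10), (400,10), (252,330) and (378,330). I use the point cloud for the rails and jaw.

```bash
cat > br.py <<'E'
from h import *
def ana(K,T,d,name,c=np.array([.621,-.121])):
    P=cloud(K,T,d).reshape(-1,3);P=P[(d>0).ravel()]
    P=P[(np.abs(P[:,:2]-c)<.24).all(1)]
    # yaw from rails tops
    best=None
    r=P[(P[:,2]>.042)&(P[:,2]<.0465)]
    yaws=np.radians(np.arange(-12,-5,.1))
    def sc(y):
        x=(r[:,:2]-c)@[np.cos(y),np.sin(y)];h=np.histogram(x,np.arange(-.12,.12,.001))[0];return (h.astype(float)**2).sum()
    y=yaws[np.argmax([sc(a) for a in yaws])];print(name,"yaw",np.degrees(y),len(r))
    M=np.array([[np.cos(y),-np.sin(y)],[np.sin(y),np.cos(y)]])
    q=(P[:,:2]-c)@M
    f=lambda a:np.percentile(a,[1,5,50,95,99]).round(4)
    def rep(t,m): print(t,m.sum(),"x",f(q[m,0]),"y",f(q[m,1]),"z",f(P[m,2])) if m.sum()>5 else print(t,m.sum())
    z=P[:,2]
    rep("railF",(z>.0425)&(z<.0465)&(abs(q[:,0]+.076)<.015))
    rep("railB",(z>.0425)&(z<.0465)&(abs(q[:,0]-.076)<.015))
    rep("barR",(abs(z-.065)<.0025)&(q[:,1]<-.07)&(abs(q[:,0]-.03)<.1))
    rep("barL",(abs(z-.065)<.0025)&(q[:,1]>.07)&(abs(q[:,0]-.03)<.1))
    rep("blkR",(abs(z-.078)<.0025)&(q[:,1]<-.07)&(abs(q[:,0])<.05))
    rep("blkL",(abs(z-.078)<.0025)&(q[:,1]>.07)&(abs(q[:,0])<.05))
    rep("ledR",(abs(z-.056)<.002)&(q[:,1]<-.05)&(abs(q[:,0])<.05))
    rep("ledL",(abs(z-.056)<.002)&(q[:,1]>.05)&(abs(q[:,0])<.05))
    rep("bosR",(abs(z-.101)<.003)&(q[:,1]<-.07)&(abs(q[:,0]+.155)<.03))
    rep("bosL",(abs(z-.101)<.003)&(q[:,1]>.07)&(abs(q[:,0]+.155)<.03))
    rep("body",(z>.088)&(abs(q[:,1])<.06)&(abs(q[:,0]+.155)<.02)&(z<.101))
    m=(abs(q[:,1])<.012)&(abs(q[:,0]+.155)<.1)&(z>.11)
    rep("spk",m)
    if m.sum():
        print(np.c_[q[m],z[m]][np.argsort(q[m,0])][::max(1,m.sum()//14)].round(3).tolist())
E
python3 - <<'E'
from br import *
w=np.load("w1.npz");ana(w["K"],w["T"],w["d"],"wrist")
ana(*cam("top"),np.load("top0.npy"),"top");ana(*cam("side"),np.load("side0.npy"),"side")
E
```

```text
wrist yaw -8.800000000000011 9591
railF 3400 x [-0.0863 -0.0855 -0.0788 -0.0703 -0.0632] y [-0.1717 -0.1597  0.031   0.166   0.1725] z [0.0426 0.043  0.0445 0.0458 0.0463]
railB 3250 x [0.0634 0.0657 0.0719 0.0782 0.079 ] y [-0.1718 -0.1575  0.029   0.1657  0.1726] z [0.0427 0.0431 0.0446 0.0458 0.0462]
barR 2
barL 2556 x [-0.0689 -0.0649  0.0387  0.0844  0.0887] y [0.096  0.0969 0.1073 0.115  0.1156] z [0.0633 0.0641 0.0655 0.0668 0.0672]
blkR 0
blkL 1858 x [-0.0367 -0.0333 -0.0035  0.0259  0.029 ] y [0.0913 0.0922 0.1016 0.1106 0.1115] z [0.0766 0.0773 0.0785 0.0798 0.0801]
ledR 687 x [-0.033  -0.0307 -0.0043  0.0231  0.0254] y [-0.0943 -0.0935 -0.0861 -0.0797 -0.0794] z [0.0543 0.0548 0.0566 0.0577 0.0579]
ledL 846 x [-0.0332 -0.0306 -0.0038  0.023   0.0256] y [0.0781 0.0784 0.0845 0.0901 0.0904] z [0.0548 0.0554 0.0566 0.0577 0.0579]
bosR 0
bosL 1150 x [-0.1751 -0.1735 -0.1574 -0.1418 -0.1408] y [0.0958 0.0967 0.1057 0.1142 0.115 ] z [0.0983 0.0994 0.1014 0.1028 0.1033]
body 3048 x [-0.1703 -0.1682 -0.1534 -0.144  -0.1415] y [-0.0471 -0.0399  0.0074  0.044   0.0519] z [0.0882 0.0
[... 3843 characters left out ...]
1397] y [0.0939 0.0951 0.1017 0.1072 0.1082] z [0.0981 0.0981 0.0987 0.0997 0.0998]
body 307 x [-0.1713 -0.1673 -0.1548 -0.1412 -0.1369] y [-0.0505 -0.0479 -0.012   0.0313  0.0365] z [0.0883 0.089  0.0941 0.0982 0.0994]
spk 112 x [-0.1967 -0.195  -0.1789 -0.1043 -0.1021] y [-0.0093 -0.0084 -0.0057 -0.002  -0.0012] z [0.1104 0.1113 0.1192 0.1311 0.1331]
[[-0.199, -0.004, 0.13], [-0.195, -0.003, 0.134], [-0.192, -0.006, 0.131], [-0.19, -0.01, 0.126], [-0.187, -0.006, 0.118], [-0.185, -0.004, 0.12], [-0.183, -0.004, 0.12], [-0.179, -0.004, 0.114], [-0.124, -0.005, 0.112], [-0.119, -0.004, 0.116], [-0.115, -0.006, 0.117], [-0.111, -0.008, 0.115], [-0.108, -0.005, 0.121], [-0.104, -0.007, 0.117]]
```

The wrist and top clouds agree: seat at about (0.617,-0.1215), yaw -8.7°, spokes at about -42° and +49°. Next I look at the stone from above.

```bash
python3 -m jog '[[[1,0,0,0,1],[1,0.96,-0.48,0,0.3],[1,0.96,-0.48,0,0],[1,0.96,-0.48,0,0],[1,0.96,-0.48,0,0],[1,0.96,-0.48,0,0],[1,0.96,-0.48,0,0],[1,0.96,-0.48,0,0],[1,0.96,-0.48,0,0],[1,0.96,-0.48,0,0]]]'
python3 -m jog '[[[1,0,0,0,0],[1,0,0,0,0],[1,0,0,0,0]]]'
cat > st.py <<'E'
from h import *
K,T=cam("wrist");im,d=eyes.get_image("wrist");np.savez("w2.npz",K=K,T=T,d=d);cv2.imwrite("pics/w2.png",im[:,:,::-1])
P=cloud(K,T,d);m=(d>0)&(abs(P[...,2]-.028)<.004)&(abs(P[...,0]-.549)<.12)&(abs(P[...,1]-.275)<.13)
n,l,stt,c=cv2.connectedComponentsWithStats(m.astype(np.uint8));i=1+np.argmax(stt[1:,4]);q=P[l==i];print(len(q),"z",np.percentile(q[:,2],[5,50,95]).round(4))
q=q[abs(q[:,2]-np.median(q[:,2]))<.003]
(c,wh,a)=cv2.minAreaRect((q[:,:2]*1000).astype(np.float32));print(c,wh,a)
s=get_state();print(s["position"],s["tool_rot"]);Rm=R.from_rotvec(s["tool_rot"]).as_matrix();y=Rm[:2,1];print("tool y ang",np.degrees(np.arctan2(y[1],y[0])),"tilt",Rm[:,2].round(4))
dl=np.r_[np.array(c)/1000-s["position"][:2],0];print("to centre in tool (units)",(dl@Rm/.04).round(3))
E
python3 st.py
```

```text
time: 6.15
position: [0.546, 0.2721, 0.223]
tool_rot: [-2.489, -1.915, -0.001]
ft_force: [-0.1, -0.4, 1.0]
grip_width: 0.999
time: 6.52
position: [0.5476, 0.2684, 0.2229]
tool_rot: [2.493, 1.911, 0.001]
ft_force: [0.0, 0.0, -0.4]
grip_width: 1.001
9132 z [0.0273 0.0286 0.0298]
(550.9779663085938, 278.98876953125) (180.864990234375, 60.138710021972656) 74.38129425048828
[0.54767758 0.26836506 0.22286539] [2.49351072e+00 1.91058880e+00 5.64456425e-04]
tool y ang -15.079566772939387 tilt [ 4.e-04  0.e+00 -1.e+00]
to centre in tool (units) [0.278 0.011 0.   ]
```

View pics/w2.png

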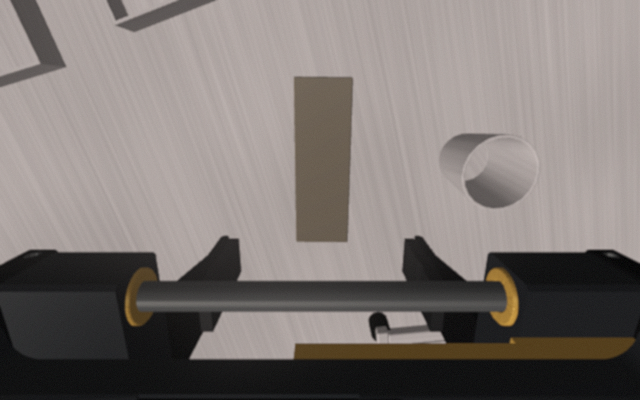

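The view shows the whole stone at (323,160), free of the fingers; the beaker stands to its right at (500,170). I check the gripper body's clearance to the beaker.

```bash
python3 - <<'E'
from h import *
w=np.load("w2.npz");d=w["d"];P=cloud(w["K"],w["T"],d)
m=(d>0)&(P[...,2]>.02)&(P[...,2]<.1);m[:,:430]=0;m[:120]=0;m[220:]=0;m[:,550:]=0
q=P[m];a=np.radians(-15.6);M=np.array([[np.cos(a),-np.sin(a)],[np.sin(a),np.cos(a)]])
r=(q[:,:2]-[.551,.279])@M;print(r.min(0),r.max(0),q[:,2].max(),q.min(0),q.max(0))
E
```

```text
[ 0.12695543 -0.03062159] [0.20035627 0.04013835] 0.08786739087414369 [0.67384291 0.20383518 0.02003023] [0.74573368 0.27514427 0.08786739]
```

```bash
python3 -m jog '[[[1,0.28,0.01,0.7,0.1],[1,0,0,1,0],[1,0,0,1,0],[1,0,0,1,0],[1,0,0,1,0],[1,0,0,0.5,0],[1,0,0,0.27,0],[1,0,0,0,0]]]'
python3 -m jog '[[[0,0,0,0,0],[0,0,0,0,0],[0,0,0,0,0],[0,0,0,0,0],[0,0,0,0,0],[0,0,0,0,0],[0,0,0,0,0],[0,0,0,0,0]]]' 45
```

```text
time: 7.58
position: [0.5509, 0.2805, 0.0041]
tool_rot: [2.5, 1.902, 0.001]
ft_force: [-0.1, -0.1, 0.1]
grip_width: 0.999
time: 8.57
position: [0.5513, 0.2807, 0.0044]
tool_rot: [2.5, 1.902, 0.003]
ft_force: [2.1, -1.0, 4.6]
grip_width: 0.686
```

```bash
python3 -m jog '[[[0,0,0,-0.3,0],[0,0,0,-0.8,0],[0,0,0,-0.8,0],[0,0,0,-0.8,0],[0,0,0,-0.8,0],[0,0,0,-0.8,0],[0,0,0,-0.2,-0.7],[0,0,0,0,-0.68]]]' 45
python3 -m jog '[[[0,-0.96,0.316,0,0],[0,-0.96,0.316,0,0],[0,-0.96,0.316,0,0],[0,-0.96,0.316,0,0],[0,-0.96,0.316,0,0],[0,-0.96,0.316,0,0],[0,-0.96,0.316,0,0],[0,-0.96,0.316,0,0],[0,-0.96,0.316,0,0],[0,-0.96,0.316,0,0]]]'
python3 -m jog '[[[0,0,0,1,0],[0,0,0,0.6,0],[0,0,0,0,0],[0,0,0,0,0],[0,0,0,0,0]]]'
python3 - <<'E'
from h import *
K,T=cam("wrist");im,d=eyes.get_image("wrist");np.savez("w3.npz",K=K,T=T,d=d);cv2.imwrite("pics/w3.png",im[:,:,::-1])
s=get_state();print(s["position"],s["grip_width"]);Rm=R.from_rotvec(s["tool_rot"]).as_matrix();y=Rm[:2,1];print("ang",np.degrees(np.arctan2(y[1],y[0])),Rm[:,2].round(4))
c=np.array([.6174,-.1215]);a=np.radians(-8.75);M=np.array([[np.cos(a),-np.sin(a)],[np.sin(a),np.cos(a)]])
P=cloud(K,T,d)[d>0];P=P[abs(P[:,0]-.62)<.25];P=P[abs(P[:,1]+.1)<.25];q=(P[:,:2]-c)@M;z=P[:,2]
f=lambda a:np.percentile(a,[1,5,50,95,99]).round(4)
for t,m in(("stone",(abs(z-s["position"][2]-.024)<.005)&(abs(q[:,0])<.05)&(q[:,1]>.03)),("blkL",(abs(z-.078)<.003)&(q[:,1]>.07)&(abs(q[:,0])<.05)),("railF",(abs(z-.0445)<.002)&(abs(q[:,0]+.076)<.012)),("railB",(abs(z-.0445)<.002)&(abs(q[:,0]-.076)<.012)),("bosL",(abs(z-.101)<.003)&(q[:,1]>.07)&(abs(q[:,0]+.155)<.03))):
    if m.sum()>20: print(t,m.sum(),"x",f(q[m,0]),"y",f(q[m,1]),"z",f(z[m]));  
    if t=="stone" and m.sum()>20: print(cv2.minAreaRect((q[m]*1000).astype(np.float32)))
E
```

```text
time: 9.57
position: [0.5487, 0.2803, 0.183]
tool_rot: [-2.377, -2.052, 0.005]
ft_force: [0.2, 0.6, -7.7]
grip_width: 0.683
time: 10.82
position: [0.6162, -0.1179, 0.1816]
tool_rot: [-2.377, -2.047, 0.005]
ft_force: [0.5, 0.8, -7.7]
grip_width: 0.681
time: 11.45
position: [0.6191, -0.1179, 0.1212]
tool_rot: [2.38, 2.049, 0.002]
ft_force: [-0.1, -0.6, -6.6]
grip_width: 0.688
[ 0.61907468 -0.11794481  0.12114205] 0.6847158377646472
ang -8.539496750990871 [ 2.e-03  1.e-04 -1.e+00]
stone 21369 x [-0.0289 -0.0265  0.0001  0.027   0.0294] y [0.0308 0.0337 0.0642 0.0898 0.092 ] z [0.1438 0.1443 0.1453 0.1464 0.1468]
((0.2300872802734375, 61.31117248535156), (62.61960983276367, 60.336830139160156), 89.99678039550781)
blkL 3496 x [-0.0332 -0.0305 -0.      0.0299  0.0328] y [0.0968 0.0977 0.1047 0.1117 0.1126] z [0.0767 0.0773 0.0786 0.0797 0.0802]
railF 3816 x [-0.0827 -0.0819 -0.0756 -0.0696 -0.0687] y [-0.0437 -0.0346  0.0399  0.1386  0.1426] z [0.0427 0.0432 0.0446 0.0457 0.0462]
railB 3743 x [0.0686 0.0692 0.0753 0.0815 0.0823] y [-0.0411 -0.0321  0.0414  0.1392  0.1431] z [0.0427 0.0432 0.0446 0.0457 0.0461]
bosL 2247 x [-0.1628 -0.1602 -0.1482 -0.1375 -0.1368] y [0.0969 0.0977 0.1061 0.1153 0.1164] z [0.0983 0.099  0.1013 0.1027 0.1032]
```

View pics/w3.png

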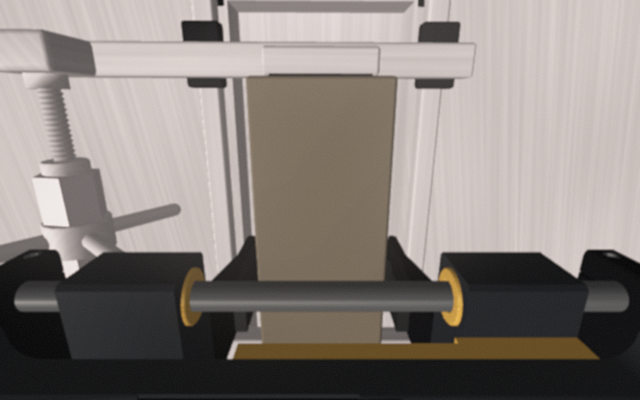

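The view shows the held stone (247-395, 78-340) lined up with the left jaw block above it. Its +y end is about 2 mm too far out. I correct that and lower the stone.

```bash
python3 -m jog '[[[0,-0.055,0,0.5,0.03],[0,0,0,0.2,0],[0,0,0,0.2,0],[0,0,0,0.2,0],[0,0,0,0,0],[0,0,0,0,0]]]'
python3 -m jog '[[[0,0,0,0.1,0],[0,0,0,0.1,0],[0,0,0,0.1,0],[0,0,0,0,0],[0,0,0,0,0]]]'
python3 -m jog '[[[0,0,0,0.07,0],[0,0,0,0.05,0],[0,0,0,0,0],[0,0,0,0,0]]]'
```

```text
time: 12.25
position: [0.6184, -0.1201, 0.0761]
tool_rot: [2.383, 2.046, 0.001]
ft_force: [-0.6, -0.3, -6.8]
grip_width: 0.687
time: 12.88
position: [0.6181, -0.1202, 0.0638]
tool_rot: [2.384, 2.046, 0.0]
ft_force: [0.6, -0.1, -7.5]
grip_width: 0.685
time: 13.38
position: [0.6183, -0.1202, 0.0604]
tool_rot: [-2.384, -2.046, -0.002]
ft_force: [-5.0, 1.5, 6.3]
grip_width: 0.684
```

```bash
python3 -m jog '[[[1,0,0,0,0],[1,0,0,0,0],[1,0,0,0,0],[1,0,0,0,0],[1,0,0,-0.5,0],[1,0,0,-1,0],[1,0,0,-1,0],[1,0,0,-1,0],[1,0,0,-0.5,0],[1,0,0,0,0]]]'
python3 - <<'E'
from h import *
s=get_state();print(s["position"])
K,T=cam("wrist");im,d=eyes.get_image("wrist");np.savez("w4.npz",K=K,T=T,d=d);cv2.imwrite("pics/w4.png",im[:,:,::-1])
c=np.array([.6174,-.1215]);a=np.radians(-8.75);M=np.array([[np.cos(a),-np.sin(a)],[np.sin(a),np.cos(a)]])
for n in("wrist","top"):
    if n=="top": K,T=cam(n);im,d=eyes.get_image(n);cv2.imwrite("pics/top4.png",im[:,:,::-1])
    P=cloud(K,T,d);q=(P[...,:2]-c)@M;z=P[...,2]
    hs=cv2.cvtColor(im,cv2.COLOR_RGB2HSV)
    m=(d>0)&(abs(z-.084)<.006)&(abs(q[...,0])<.06)&(abs(q[...,1])<.12)&(hs[...,1]>30)
    print(n,m.sum(),"z",np.percentile(z[m],[2,50,98]).round(4),cv2.minAreaRect((q[m]*1000).astype(np.float32)))
    for lo,hi in((-.1,-.04),(-.04,.04),(.04,.1)):
        k=m&(q[...,1]>lo)&(q[...,1]<hi);print(lo,np.median(z[k]).round(4) if k.sum() else None)
E
```

```text
time: 14.62
position: [0.6189, -0.1205, 0.2207]
tool_rot: [2.382, 2.045, 0.004]
ft_force: [-0.6, -0.4, 0.4]
grip_width: 0.998
[ 0.618883   -0.12045758  0.22072884]
wrist 12138 z [0.083  0.0846 0.0861] ((-0.23863792419433594, 0.23919677734375), (59.87844467163086, 192.56149291992188), 0.09746269881725311)
-0.1 0.0846
-0.04 0.0846
0.04 0.0846Traceback (most recent call last):
  File "<stdin>", line 10, in <module>
    return _quantile_unchecked(
        a, q, axis, out, overwrite_input, method, keepdims, weights)
    return _ureduce(a,
                    func=_quantile_ureduce_func,
    ...<5 lines>...
                    overwrite_input=overwrite_input,
                    method=method)
    r = func(a, **kwargs)
    result = _quantile(arr,
                       quantiles=q,
    ...<2 lines>...
                       out=out,
                       weights=wgt)
    slices_having_nans = np.isnan(arr[-1, ...])
                                  ~~~^^^^^^^^^
IndexError: index -1 is out of bounds for axis 0 with size 0
```

View pics/w4.png

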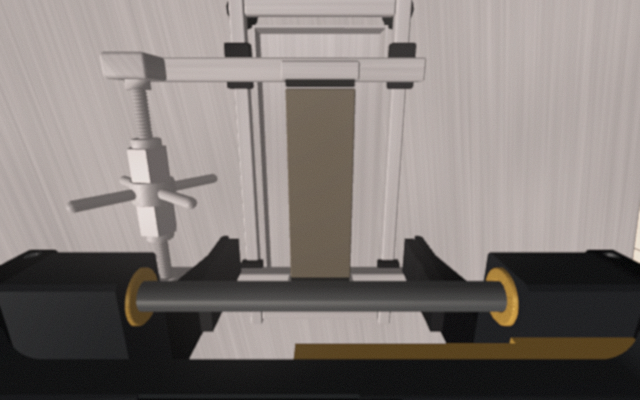

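The stone lies flat on the ledges: its top is at z = 84.6 mm everywhere, and it is centred between the jaws within about 0.3 mm. I shut the fingers, turn the tool 90° and go to the star handle.

```bash
python3 -m jog '[[[0,0,0,0,1],[0,0,0,0,1],[0,0,0,0,1],[0,0,0,0,1],[0,0,0,0,1],[0,0,0,0,1],[0,0,0,0,1],[0,0,0,0,1],[0,0,0,0,1],[0,0,0,0,1]]]'
python3 -m jog '[[[0,0,0,0,1],[0,0,0,0,1],[0,0,0,0,1],[0,0,0,0,1],[0,0,0,0,1],[0,0,0,0,1],[0,0,0,0,1],[0,0,0,0,1]]]'
python3 -m jog '[[[0,-0.83,0,0,0],[0,-0.83,0,0,0],[0,-0.83,0,0,0],[0,-0.83,0,0,0],[0,0,0,1,0],[0,0,0,0.6,0],[0,0,0,0,0],[0,0,0,0,0],[0,0,0,0,0]]]'
cat > tb.py <<'E'
from h import *
def me():
    s=get_state();Rm=R.from_rotvec(s["tool_rot"]).as_matrix();a=np.radians(-8.75);M=np.array([[np.cos(a),-np.sin(a)],[np.sin(a),np.cos(a)]])
    ax=np.array([.6174,-.1215])+M@[-.155,0]
    p=(s["position"][:2]-ax)@M;f=np.array(s["ft_force"]);fb=f[:2]@M
    print("t",round(s["time"],2),"TCP rel axis mm x,y,z",(p*1000).round(1),round((s["position"][2]-.082)*1000,1),"F x,y,z",fb.round(1),f[2].round(1),"toolx ang",round(float(np.degrees(np.arctan2(Rm[1,0],Rm[0,0]))),2))
    return ax,M
def spokes(n):
    ax,M=me();K,T=cam(n);im,d=eyes.get_image(n)
    P=cloud(K,T,d);q=(P[...,:2]-ax)@M;z=P[...,2]-.082
    m=(d>0)&(abs(q[...,1])<.011)&(np.hypot(q[...,0],z)>.03)&(np.hypot(q[...,0],z)<.075)
    th=np.degrees(np.arctan2(q[...,0],z))[m];h,e=np.histogram(th,np.arange(-180,181,5));print(n,[(int(e[i]),int(h[i])) for i in range(len(h)) if h[i]>8])
    return im
E
python3 - <<'E'
from tb import *
me()
for n in("top","side"): cv2.imwrite(f"pics/{n}5.png",spokes(n)[:,:,::-1])
E
```

```text
time: 15.98
position: [0.6169, -0.1198, 0.2166]
tool_rot: [-3.025, -0.843, 0.006]
ft_force: [-0.6, -0.2, 0.1]
grip_width: 0.022
time: 16.98
position: [0.6169, -0.1198, 0.2167]
tool_rot: [3.132, -0.243, -0.006]
ft_force: [-0.5, 0.7, -0.4]
grip_width: 0.009
time: 18.1
position: [0.4874, -0.1002, 0.1557]
tool_rot: [3.132, -0.238, 0.002]
ft_force: [0.1, 0.1, 0.1]
grip_width: 0.009
t 18.1 TCP rel axis mm x,y,z [23.3  1.3] 73.7 F x,y,z [0.1 0.1] 0.1 toolx ang -8.71
t 18.1 TCP rel axis mm x,y,z [23.3  1.3] 73.7 F x,y,z [0.1 0.1] 0.1 toolx ang -8.71
top []
t 18.15 TCP rel axis mm x,y,z [23.3  1.3] 73.7 F x,y,z [0.6 0. ] -0.2 toolx ang -8.71
side [(-140, 12), (-135, 29), (-130, 20), (-45, 9), (-40, 29), (-35, 31), (50, 46), (55, 25), (130, 13), (135, 38), (140, 16)]
```

The body and fingers are clear above the spoke at about +50°. I press it over along an arc.

```bash
python3 -m jog '[[[0,0,0,0.5,0],[0,0,0,0.3,0],[0,0,0,0.1,0],[0,0,0,0.08,0],[0,0,0,0,0],[0,0,0,0,0]]]'
python3 -c "from tb import *;me()"
python3 -m jog '[[[0,0.07,0,0.08,0],[0,0.07,0,0.08,0],[0,0,0,0,0],[0,0,0,0,0]]]'
python3 -c "from tb import *;me()"
python3 -m jog '[[[0,0.05,0,0.09,0],[0,0.05,0,0.09,0],[0,0,0,0,0],[0,0,0,0,0]]]'
python3 -c "from tb import *;me()"
```

```text
time: 18.95
position: [0.4871, -0.1001, 0.1161]
tool_rot: [-3.132, 0.238, -0.001]
ft_force: [-0.6, 0.2, -0.2]
grip_width: 0.004
t 18.95 TCP rel axis mm x,y,z [22.9  1.4] 34.1 F x,y,z [-0.6  0.1] -0.2 toolx ang -8.7
time: 19.45
position: [0.4924, -0.101, 0.1098]
tool_rot: [-3.132, 0.238, 0.001]
ft_force: [-2.8, -0.5, 4.7]
grip_width: 0.007
t 19.45 TCP rel axis mm x,y,z [28.3  1.3] 27.8 F x,y,z [-2.7 -0.9] 4.7 toolx ang -8.71
time: 19.95
position: [0.4967, -0.1016, 0.1025]
tool_rot: [-3.132, 0.238, -0.001]
ft_force: [-1.6, 0.1, 5.0]
grip_width: 0.0
t 19.95 TCP rel axis mm x,y,z [32.6  1.3] 20.5 F x,y,z [-1.6 -0.2] 5.0 toolx ang -8.7
```

```bash
python3 -m jog '[[[0,0.04,0,0.1,0],[0,0.04,0,0.1,0],[0,0,0,0,0]]]'
python3 -c "from tb import *;me()"
python3 -m jog '[[[0,0.03,0,0.1,0],[0,0,0,0,0],[0,0,0,0,0]]]'
python3 - <<'E'
from tb import *
spokes("side")
E
```

```text
time: 20.32
position: [0.4998, -0.102, 0.0944]
tool_rot: [3.133, -0.238, 0.001]
ft_force: [-0.4, -0.9, 3.9]
grip_width: 0.009
t 20.32 TCP rel axis mm x,y,z [35.8  1.3] 12.4 F x,y,z [-0.3 -0.9] 3.9 toolx ang -8.7
time: 20.7
position: [0.5007, -0.1022, 0.0903]
tool_rot: [-3.132, 0.238, -0.0]
ft_force: [-1.8, 0.5, 5.1]
grip_width: 0.005
t 20.7 TCP rel axis mm x,y,z [36.7  1.3] 8.3 F x,y,z [-1.8  0.2] 5.1 toolx ang -8.7
side [(-100, 24), (-95, 37), (55, 12), (60, 20), (65, 14), (70, 17), (75, 11), (80, 24), (85, 37), (90, 10)]
```

```bash
python3 -m jog '[[[0,0,0,-0.9,0],[0,0,0,-1,0],[0,-0.8,0,0,0],[0,-0.82,0,0,0],[0,0,0,0,0],[0,0,0,0.9,0],[0,0,0,0,0],[0,0,0,0,0]]]'
python3 -c "from tb import *;me()"
```

```text
time: 21.75
position: [0.4373, -0.0927, 0.1308]
tool_rot: [3.131, -0.239, 0.001]
ft_force: [-0.1, 0.7, 0.8]
grip_width: 0.004
t 21.75 TCP rel axis mm x,y,z [-27.4   1.1] 48.8 F x,y,z [-0.2  0.6] 0.8 toolx ang -8.73
```

```bash
python3 -m jog '[[[0,0.16,0,0,0],[0,0.16,0,0,0],[0,0.1,0,0,0],[0,0.1,0,0,0],[0,0,0,0,0],[0,0,0,0,0]]]'
python3 -c "from tb import *;me()"
python3 -m jog '[[[0,0.1,0,0.02,0],[0,0.1,0,0.02,0],[0,0,0,0,0],[0,0,0,0,0]]]'
python3 -c "from tb import *;me()"
python3 - <<'E'
from tb import *
spokes("side")
E
```

```text
time: 22.5
position: [0.456, -0.0955, 0.1302]
tool_rot: [3.132, -0.239, -0.006]
ft_force: [-6.5, 1.0, 4.0]
grip_width: 0.003
t 22.5 TCP rel axis mm x,y,z [-8.5  1.2] 48.2 F x,y,z [-6.5  0. ] 4.0 toolx ang -8.71
time: 23.0
position: [0.4644, -0.0968, 0.1289]
tool_rot: [3.132, -0.238, -0.004]
ft_force: [-5.0, 0.3, 5.2]
grip_width: 0.003
t 23.0 TCP rel axis mm x,y,z [0.1 1.1] 46.9 F x,y,z [-5.  -0.4] 5.2 toolx ang -8.71
t 23.0 TCP rel axis mm x,y,z [0.1 1.1] 46.9 F x,y,z [-5.  -0.4] 5.2 toolx ang -8.71
side [(-80, 14), (-75, 35), (-70, 15), (-10, 15), (-5, 24), (0, 29), (5, 26), (10, 23), (15, 35), (20, 29), (100, 41), (105, 31)]
```

```bash
cat >> tb.py <<'E'
def tau():
    s=get_state();ax,M=me();p=(s["position"][:2]-ax)@M;f=np.array(s["ft_force"]);fb=f[:2]@M
    print("TAU",round(float(-(s["position"][2]-.082)*fb[0]+(p[0]+.0095)*f[2]),3))
E
T='from tb import *;tau()'
python3 -m jog '[[[0,0.05,0,0.01,0],[0,0.05,0,0.02,0],[0,0,0,0,0],[0,0,0,0,0]]]' >/dev/null; python3 -c "$T"
python3 -m jog '[[[0,0.05,0,0.02,0],[0,0.05,0,0.02,0],[0,0,0,0,0],[0,0,0,0,0]]]'>/dev/null; python3 -c "$T"
python3 -m jog '[[[0,0.05,0,0.025,0],[0,0.05,0,0.025,0],[0,0,0,0,0],[0,0,0,0,0]]]'>/dev/null; python3 -c "$T"
```

```text
t 23.55 TCP rel axis mm x,y,z [4.4 1.1] 45.9 F x,y,z [-5.2 -1.2] 5.9 toolx ang -8.7
TAU 0.32
t 24.05 TCP rel axis mm x,y,z [8.7 1.1] 44.4 F x,y,z [-5.1 -0.4] 5.5 toolx ang -8.7
TAU 0.324
t 24.55 TCP rel axis mm x,y,z [13.   1.1] 42.5 F x,y,z [-3.8 -0.1] 6.0 toolx ang -8.7
TAU 0.295
```

```bash

T='from tb import *;tau()'
python3 -m jog '[[[0,0.045,0,0.025,0],[0,0.045,0,0.03,0],[0,0,0,0,0],[0,0,0,0,0]]]' >/dev/null; python3 -c "$T"
python3 -m jog '[[[0,0.04,0,0.03,0],[0,0.04,0,0.03,0],[0,0,0,0,0],[0,0,0,0,0]]]'>/dev/null; python3 -c "$T"
python3 -m jog '[[[0,0.04,0,0.03,0],[0,0.04,0,0.03,0],[0,0,0,0,0],[0,0,0,0,0]]]'>/dev/null; python3 -c "$T"
```

```text
t 25.05 TCP rel axis mm x,y,z [16.8  1.2] 40.4 F x,y,z [-4.5 -0.6] 8.2 toolx ang -8.69
TAU 0.398
t 25.55 TCP rel axis mm x,y,z [20.1  1.1] 38.2 F x,y,z [-2.6 -0.7] 8.7 toolx ang -8.69
TAU 0.359
t 26.05 TCP rel axis mm x,y,z [22.9  1.1] 35.7 F x,y,z [-5.4 -0.1] 9.0 toolx ang -8.69
TAU 0.485
```

```bash

T='from tb import *;tau()'
python3 -m jog '[[[0,0.01,0,0.01,0],[0,0.01,0,0.01,0],[0,0,0,0,0],[0,0,0,0,0]]]' >/dev/null; python3 -c "$T"
python3 -m jog '[[[0,0.01,0,0.01,0],[0,0.01,0,0.01,0],[0,0,0,0,0],[0,0,0,0,0]]]'>/dev/null; python3 -c "$T"
python3 - <<'E'
from tb import *
spokes("side");cv2.imwrite("pics/top6.png",eyes.get_image("top")[0][:,:,::-1])
E
```

```text
t 26.55 TCP rel axis mm x,y,z [23.7  1.1] 35.0 F x,y,z [-5.9 -0.2] 10.5 toolx ang -8.69
TAU 0.553
t 27.05 TCP rel axis mm x,y,z [24.5  1.1] 34.3 F x,y,z [-5.  -0.6] 10.6 toolx ang -8.69
TAU 0.53
t 27.05 TCP rel axis mm x,y,z [24.5  1.1] 34.3 F x,y,z [-5.  -0.6] 10.6 toolx ang -8.69
side [(-140, 23), (-135, 34), (-45, 25), (-40, 33), (-35, 13), (20, 14), (25, 19), (30, 27), (35, 19), (40, 14), (45, 32), (50, 33), (55, 10), (130, 32), (135, 28)]
```

```bash

T='from tb import *;tau()'
python3 -m jog '[[[0,0.01,0,0.01,0],[0,0.01,0,0.01,0],[0,0,0,0,0],[0,0,0,0,0]]]' >/dev/null; python3 -c "$T"
for i in 1 2 3; do python3 -m jog '[[[0,0,0,0,0]]]'>/dev/null; python3 -c "$T" | grep TAU;done
python3 -m jog '[[[0,0.01,0,0.01,0],[0,0.01,0,0.01,0],[0,0,0,0,0],[0,0,0,0,0]]]'>/dev/null; python3 -c "$T"
for i in 1 2 3; do python3 -m jog '[[[0,0,0,0,0]]]'>/dev/null; python3 -c "$T" | grep TAU;done
```

```text
t 27.65 TCP rel axis mm x,y,z [25.3  1. ] 33.5 F x,y,z [-5.9 -0.7] 11.3 toolx ang -8.69
TAU 0.592
TAU 0.65
TAU 0.592
TAU 0.588
t 28.52 TCP rel axis mm x,y,z [26.1  1. ] 32.8 F x,y,z [-6.1  0. ] 11.6 toolx ang -8.69
TAU 0.615
TAU 0.6
TAU 0.64
TAU 0.579
```

Torque is now about 0.61 N m against about 0.30 free. One last small nudge, then I back off and check.

```bash
T='from tb import *;tau()'
python3 -m jog '[[[0,0.01,0,0.01,0],[0,0.005,0,0.005,0],[0,0,0,0,0],[0,0,0,0,0]]]'>/dev/null; python3 -c "$T"
for i in 1 2 3; do python3 -m jog '[[[0,0,0,0,0]]]'>/dev/null; python3 -c "$T" | grep TAU;done
python3 -m jog '[[[0,-0.03,0,-0.2,0],[0,0,0,-0.8,0],[0,0,0,-1,0],[0,0,0,-1,0],[0,0,0,-1,0],[0,0,0,0,0],[0,0,0,0,0]]]'
python3 - <<'E'
from tb import *
ax,M=me()
for n in("top","side"):
    K,T=cam(n);im,d=eyes.get_image(n);cv2.imwrite(f"pics/{n}7.png",im[:,:,::-1]);P=cloud(K,T,d);q=(P[...,:2]-ax)@M;q[...,0]-=.155;z=P[...,2]
    f=lambda a:np.percentile(a,[2,50,98]).round(4)
    for t,m in(("stone",(abs(z-.085)<.007)&(abs(q[...,0])<.035)&(abs(q[...,1])<.08)),("L",(abs(z-.065)<.003)&(q[...,1]>.09)&(abs(q[...,0]-.06)<.03)),("R",(abs(z-.065)<.003)&(q[...,1]<-.09)&(abs(q[...,0]-.06)<.03))):
        if m.sum()>8:print(n,t,m.sum(),f(q[m][:,0]),f(q[m][:,1]),f(z[m]))
a=cv2.imread("pics/top7.png")[110:270,150:480];b=cv2.imread("pics/side7.png")[130:310,200:500]
cv2.imwrite("pics/fin.png",np.vstack([cv2.resize(a,(640,310),interpolation=cv2.INTER_CUBIC),cv2.resize(b,(640,290),interpolation=cv2.INTER_CUBIC)]))
E
```

```text
t 29.4 TCP rel axis mm x,y,z [26.6  1.1] 32.2 F x,y,z [-5.6 -0. ] 11.6 toolx ang -8.69
TAU 0.602
TAU 0.619
TAU 0.602
TAU 0.635
time: 30.65
position: [0.4894, -0.1003, 0.2726]
tool_rot: [-3.132, 0.238, -0.0]
ft_force: [0.3, -0.4, -0.8]
grip_width: 0.009
t 30.65 TCP rel axis mm x,y,z [25.3  1.5] 190.6 F x,y,z [ 0.4 -0.3] -0.8 toolx ang -8.69
top stone 205 [-0.0293 -0.001   0.0283] [0.0578 0.0687 0.0795] [0.0798 0.083  0.0866]
top L 168 [0.0336 0.0625 0.0892] [0.0954 0.1066 0.4009] [0.0621 0.0643 0.0675]
top R 141 [0.0326 0.0685 0.0888] [-0.4175 -0.3927 -0.3806] [0.0622 0.0652 0.0679]
side stone 1108 [-0.0254  0.0034  0.0322] [-0.078  -0.0101  0.0758] [0.08   0.0816 0.0831]
side L 126 [0.0329 0.0578 0.0881] [0.0925 0.1124 1.137 ] [0.0621 0.0634 0.0676]
side R 141 [0.033  0.0603 0.0883] [-0.1158 -0.1078 -0.098 ] [0.0621 0.0629 0.0647]
```

View pics/fin.png

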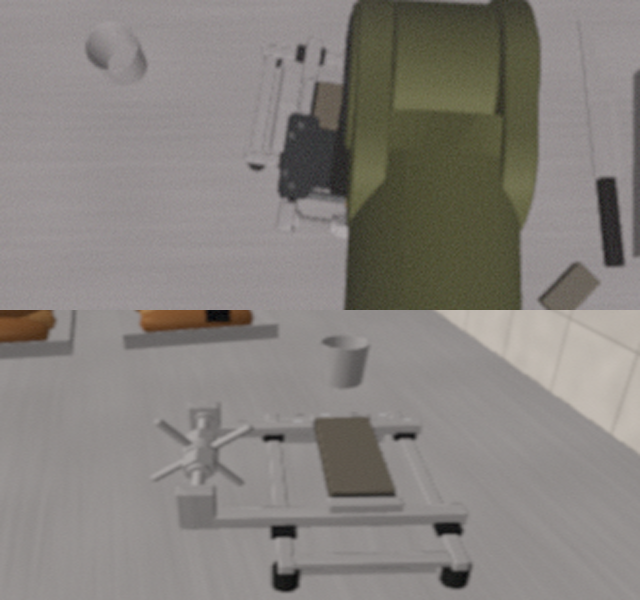

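The view shows the stone flat between both jaws, the star handle turned, and the knife, beaker and dresser undisturbed. The robot is clear, so I hand in.

```bash
python3 -c "
from bench import job;print(job.close_job())"
```

```text
the job is handed in; nothing more can be done
None
```

The big whetstone is mounted in the bridge and gripped, and I handed the job in at about 31 s. I laid it flat on the two ledges, let go, and pushed two star spokes over in turn (about 90° in all) to draw the jaws in.

- **Seating:** with the stone released and the jaws still open, its top read 84.6 mm high all along. It was centred between the jaws within about 0.3 mm and aligned within 0.1°.
- **Tightness:** turning freely took about 0.30 N m. It ended at about 0.61 N m, so roughly 0.3 N m over free, the firm value and well below the 0.64 over that cracks the stone. The readings scatter by about ±0.03 N m, and the last small nudge gave no clear rise. Depending on the true free friction, it is 0.26 to 0.31 over.
- **Final pictures:** the stone lies flat between both jaws and looks undamaged. The beaker, knife and dresser look to be where they were, judged by eye only. The gripper is about 0.19 m above the turnbuckle, touching nothing.
- **Disagreement:** the side camera read positions 3–5 mm off from the top and wrist cameras, so I relied on the wrist camera. The arm hid part of the bridge in the last top view, so I could not re-measure the jaw spacing from above.

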